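Set the welding bench's telescoping end stop one hole further out

TASK

On the welding bench, move the telescoping end stop one hole further out: press the red sprung button down, slide the bar out and let the button pop up fully into the next hole, not running on past it. Work gently and by feel, stopping as soon as it catches so that the locking pin is never forced hard against the edge of a hole; leave the tools and pieces lying around it where they are, and let go at the end.

Things in the scene. Friction and masses are not known exactly. Their poses are not given: they have to be found in the camera images.
- knob (a point): Red push button: upright red cylinder, 26 mm across, 34 mm tall, on an 8 mm stem above the sleeve. The point is on its axis, 12 mm below its top, 22 mm above its underside, 36 mm above the sleeve's top while up. It is carried by the sliding bar and moves along with it. Below the sleeve's top wall its stem bears a 12 mm square locking pin.
- button (a joint): How far the button is pressed straight down, m: 0 fully up (popped into a hole), 0.009 fully down; a spring lifts it (4 N at the top, 7.6 N at the bottom). Up, the pin stands 5 mm into a 15 mm hole and locks the bar (1.5 mm play each way); pressed more than 5 mm the bar is free. Let go between holes it rides under the wall at about 0.005 and pops up by itself at a hole.
- bar (a joint): How far the bar is slid out of the sleeve, m: about 0 in the first hole, somewhere from 0.042 to 0.066 in the next hole (set by hand, differs from job to job), and 0.032 more in the last hole. It slides with about 2 N of friction and stays where it is left.
- sleeve (a point): Centre of the top face of the blue outer sleeve, 56 mm above the table; sleeve 190 mm long (its x axis, pointing the way the bar slides out) and 41 mm wide, on a base plate 200 x 90 x 8 mm bolted to the table. A slot runs along its top. The first hole is 40 mm behind this point; a brass strip on top holds the two further holes (black discs).
- end_plate (a point): Middle of the top edge of the copper-faced end plate (75 mm wide, 66 mm tall) on the outer end of the aluminium sliding bar, 69 mm above the table, above the bar's axis, 152 mm out from the sleeve's centre at the start.
- rule: loose aluminium rule, 200 x 26 x 4 mm, lying beside the sleeve; its origin is at its underside. Not part of the job.
- offcut: loose aluminium angle offcut, 90 x 40 x 40 mm, lying on the other side of the sleeve; its origin is at its underside. Not part of the job.
- wrench: loose steel wrench; its origin is at its underside. Not part of the job.
- magnet: loose red welding magnet block, 85 x 60 x 16 mm; its origin is at its underside. Not part of the job.

How it is judged:
On the way, in this order (a step that is already met when the one before it is completed fails the run):
1. the button is pressed and the bar slid clear of the first hole (out by more than 12 mm) (value of joint bar above 0.012 m and value of joint button above 0.0035 m), for 0.05 s.
2. the button has popped up fully in the next hole (value of joint button below 0.0015 m and value of joint bar between 0.038 and 0.07 m), for 0.2 s.
At the end, for the whole second after the job is handed in: The button is up to within 1.5 mm in the next hole (bar out by 38 to 70 mm, which with the button up is that hole only), and the bar is at rest (all of step 2 and not (velocity of joint bar above 0.005 m/s or velocity of joint bar below -0.005 m/s)); the robot touches nothing.
It fails at once if the bar runs on past the next hole (out by more than 72 mm) (value of joint bar above 0.072 m).
It fails at once if the locking pin is forced against the sleeve with more than 20 N (contact force between button_c0 and anything else above 20 N).
It fails at once if the rule, the offcut, the wrench or the magnet is shifted by more than 30 mm (distance of any of rule, offcut, wrench, magnet from where it was at the start of the episode above 0.03 m).
It also fails if it takes over 42 s, if anything falls off the work surface, if the arm or the gripper's body presses on something with over 40 N, if the wrist force passes 120 N, or if a joint passes its speed limit or range.

ROBOT

A 6-joint arm with a two-finger parallel gripper is mounted at the origin on the work surface. World frame = base frame: x ahead of the robot, y to its left, z up, the work surface at z = 0. Lengths are in m, angles in rad, forces in N, time in s.
With the tool pointing down it reaches from about 0.275 to 0.825 m from the base axis. Payload 4.9 kg.
Tool frame: the origin (TCP) lies on the centre line of the jaws, within the pads' length; the fingertips stand 14 mm ahead of it and the grasp point (between the pads) lies 5 mm behind it (tip_extent is the y of the fingertips in the tool frame, in m); y points along the fingers, x is the direction in which the jaws open and shut, and the axes are right-handed (so a half turn about y gives the same grasp; the last joint's range is limited). The gripper opens to 85 mm and grips with 20 to 120 N. Pads are 22 mm wide; open, the fingers measure 114 mm over their backs; the gripper's body (76 mm by 85 mm) begins 54 mm behind the grasp point. The pads swing forward as they close: fully open they stand 13 mm farther back than shut.
Start: joints at [1.213, 0.326, -0.193, 1.052, 0, 1.437], TCP at [0.122, 0.536, 0.245] pointing down, gripper open.
Joint ranges: [-2.65, 2.65], [-0.97, 1.79], [-1.3, 1.35], [-1.93, 2.1], [-1.47, 1.37], [-3.14, 3.14]. Speed limits (rad/s): [2.57, 2.57, 3.14, 3.14, 3.14, 3.14].

INTERFACE

Orientations are given as [roll, pitch, yaw] about the fixed x, y, z axes, in that order (R = Rz(yaw) Ry(pitch) Rx(roll)).
In Python, from rig import * gives the robot as it stands. The module is installed in compiled form; this text tells all that it offers.
- The arm moves only by the tool servo_tool, never from a script. Its argument "increments" is a list of rows, each an object with "travel": the shift along the tool's x, y, z in mm, a list of three; "turn": the turn, a rotation vector about the tool's x, y, z in degrees, a list of three; "gripper": the opening, from -1 (shut) to 1 (fully open). In form: [{"travel": [tx, ty, tz], "turn": [rx, ry, rz], "gripper": gripper}, ...]. A call has 1 to 10 rows; each row shifts and turns the pose as measured when the row begins, along the tool's axes as they then stand; what a row does not reach is not made up. A row lasts 1/12 s, in which the tool goes at most 41.7 mm and 7.16 degrees, less where a joint would pass 70% of its speed; a pose out of reach is approached as far as the arm can. A call with a gripper value outside its range is refused whole. The fingers move at their own pace and stop on an object; the grip force is fixed at half the most. Time passes only in rows, so rows that do not move let the fingers close. It gives the time, the measured TCP pose, the force and the opening at its end, in the units of the state.
- state(): the state, without advancing time (a new reading comes with each control period).
- grab_frame(name): name is "scene" or "top" or "wrist"; returns (picture, depth): 384x512x3 uint8, red, green, blue; 384x512 float32, m along the optical axis (not along the pixel's ray), 0 where there is no reading.
- get_calibration(name): a dict with "vfov" (degrees; the focal length in pixels is half the picture's height over the tangent of half this angle, whatever the lens; pixels are square), "cx", "cy" (the principal point, pixels), "rvec" (rotation vector, rad) and "tvec" (3), from world to camera coordinates, as OpenCV has them. Camera axes: x right, y down, z forward; pixel columns grow to the right and rows downward; lengths in m; the calibration is good to about 2 mm. A picture is of the moment at which its call begins: read the wrist's pose just before it. get_calibration takes no time and is no camera call; for the wrist camera it gives the pose at the moment of the call.
- sign_off(): hands the job in, once; it reports no verdict.
The state is a dict: "t": time; "joints": joint angles; "qd": joint speeds; "tau": joint torques, N m; "ee_pos": TCP position; "tool_rot": TCP orientation; "wrist_force": force on the tool from outside, world axes, zero at the start; "moment": the same for the moment, N m; "grip_width": finger opening in m.
Only numpy, scipy, OpenCV 4.12 (cv2) and the standard library are available. Lean on these libraries where they do the work, as an engineer would, in place of code of your own. Each camera call takes 0.05 s, during which the arm holds its last target.

## Working session

There is one attempt and no reset: what is moved stays moved. The work goes in short steps, Python scripts to look and compute and a tool call to move; the robot and the scene stay as the last step left them, time stands still between calls to the robot, and variables do not carry over. Pictures are saved under pics/ and viewed, and the job is handed in when it is done.

Besides the shell and the picture viewer there is one more tool, called after "Request:" by a JSON object that holds its "name" and its "arguments". servo_tool: Moves the arm, as the interface text tells. Its arguments: {"type":"object","properties":{"increments":{"type":"array","items":{"type":"object","properties":{"travel":{"type":"array","items":{"type":"number"}},"turn":{"type":"array","items":{"type":"number"}},"gripper":{"type":"number"}}}}},"required":["increments"]}

```bash
mkdir -p pics; cat > h.py <<'E'
from rig import *
import numpy as np, cv2
def save(n,im): cv2.imwrite('pics/'+n,cv2.cvtColor(im,cv2.COLOR_RGB2BGR))
def cam(n):
    c=get_calibration(n); R=cv2.Rodrigues(np.array(c['rvec'],float))[0]; t=np.array(c['tvec'],float).ravel()
    f=192/np.tan(np.radians(c['vfov'])/2); return R,t,f,c['cx'],c['cy']
def ray(C,u,v):
    R,t,f,cx,cy=C; d=R.T@np.array([(u-cx)/f,(v-cy)/f,1]); return -R.T@t,d
def onz(C,u,v,z):
    o,d=ray(C,u,v); return o+d*(z-o[2])/d[2]
def dep(C,u,v,D):
    o,d=ray(C,u,v); return o+d*D
E
python3 - <<'E'
from h import *
s=state()
print({k:np.round(v,3) for k,v in s.items()})
for n in ('scene','top'):
    im,d=grab_frame(n); save(n+'0.png',im); np.savez(n+'0.npz',im=im,d=d); print(n,get_calibration(n))
E
```

```text
{'t': np.float64(0.0), 'joints': array([ 1.213,  0.327, -0.194,  1.052, -0.   ,  1.437]), 'qd': array([ 0.001, -0.002,  0.001, -0.   , -0.002,  0.   ]), 'tau': array([-1.0000e-03, -4.4340e+01,  2.6244e+01,  1.5000e-02, -0.0000e+00,
        0.0000e+00]), 'ee_pos': array([0.122, 0.536, 0.244]), 'tool_rot': array([-1.571,  0.002,  1.347]), 'wrist_force': array([-0.279, -1.008,  0.346]), 'moment': array([ 0.006,  0.018, -0.043]), 'grip_width': np.float64(0.086)}
scene {'vfov': 43.375360704514826, 'cx': 257.9766154450186, 'cy': 187.6904019971079, 'rvec': array([ 2.01019418,  0.78916129, -0.41096585]), 'tvec': array([-0.41860643, -0.1561423 ,  1.78474774])}
top {'vfov': 42.69041002886602, 'cx': 249.6369634991913, 'cy': 200.70454680134023, 'rvec': array([ 2.17755415, -2.18184264,  0.08608995]), 'tvec': array([-0.01446738,  0.56581793,  1.48006282])}
```

View pics/scene0.png

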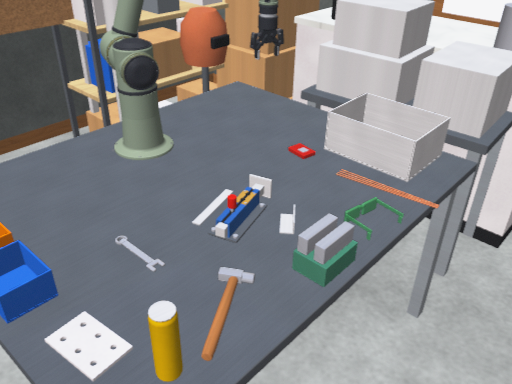

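View pics/top0.png

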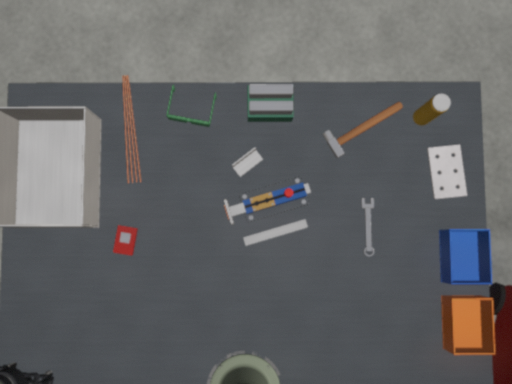

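The top view shows the red knob at about (289,192), the blue sleeve running left (toward +y) to the end plate at (229,211), the rule below it and the offcut above. I'll measure these next.

```bash
python3 - <<'E'
from h import *
T=cam('top');S=cam('scene')
def red(im,box,h='r'):
    hsv=cv2.cvtColor(im,cv2.COLOR_RGB2HSV); H,s,v=[hsv[...,i].astype(int) for i in range(3)]
    m=((H<8)|(H>172))&(s>170)&(v>90) if h=='r' else (H>100)&(H<130)&(s>120)&(v>60)
    k=np.zeros_like(m); x0,y0,x1,y1=box; k[y0:y1,x0:x1]=1; return m&k
t=np.load('top0.npz');s=np.load('scene0.npz')
mt=red(t['im'],(270,175,310,210)); ms=red(s['im'],(215,185,250,220))
for n,m,d,C in(('top',mt,t['d'],T),('scene',ms,s['d'],S)):
    v,u=np.nonzero(m); print(n,m.sum(),u.min(),u.max(),v.min(),v.max(),u.mean(),v.mean(),np.median(d[m]), d[m].min())
    P=np.array([dep(C,a,b,d[b,a]) for a,b in zip(u,v)]); print(P.mean(0),P.min(0),P.max(0))
v,u=np.nonzero(mt); print('knob top z.092',onz(T,u.mean(),v.mean(),.092))
def tri(a,b):
    (o1,d1),(o2,d2)=a,b
    A=np.stack([d1,-d2],1);x=np.linalg.lstsq(A,o2-o1,rcond=None)[0]
    p=o1+d1*x[0];q=o2+d2*x[1];return (p+q)/2,np.linalg.norm(p-q)
v2,u2=np.nonzero(ms); print(tri(ray(T,u.mean(),v.mean()),ray(S,u2.mean(),v2.mean())))
mb=red(t['im'],(235,175,315,225),'b'); v,u=np.nonzero(mb)
P=np.array([onz(T,a,b,.056)[:2] for a,b in zip(u,v)]).astype(np.float32)
r=cv2.minAreaRect(P); print('blue',mb.sum(),r, P.mean(0)); bx=cv2.boxPoints(r);print(bx)
im=cv2.resize(t['im'][160:240,215:325],None,fx=7,fy=7,interpolation=cv2.INTER_CUBIC);save('tz.png',im)
im=cv2.resize(s['im'][165:245,185:285],None,fx=7,fy=7,interpolation=cv2.INTER_CUBIC);save('sz.png',im)
E
```

```text
top 43 285 292 189 196 288.04651162790697 192.62790697674419 1.4223253 1.4147124
[ 0.58242098 -0.12693288  0.10466027] [ 0.57232669 -0.13876607  0.09901665] [ 0.5928184  -0.1177697   0.11308418]
scene 103 228 235 194 208 231.5728155339806 201.04854368932038 1.3160074 0.0
[ 0.59846154 -0.14497806  0.09969325] [ 0.5777477  -0.90930573  0.05548175] [ 1.3703657  -0.11293825  0.82474068]
knob top z.092 [ 0.58364921 -0.12790805  0.092     ]
(array([ 0.58367122, -0.12906514,  0.08531466]), np.float64(0.0017918813504442974))
blue 344 ((0.5717049241065979, -0.08947695791721344), (0.04140385240316391, 0.18498624861240387), 16.606258392333984) [ 0.5781037  -0.11433024]
[[ 0.5254326  -0.00675806]
 [ 0.57830036 -0.18402879]
 [ 0.61797726 -0.17219585]
 [ 0.5651095   0.00507487]]
```

View pics/tz.png

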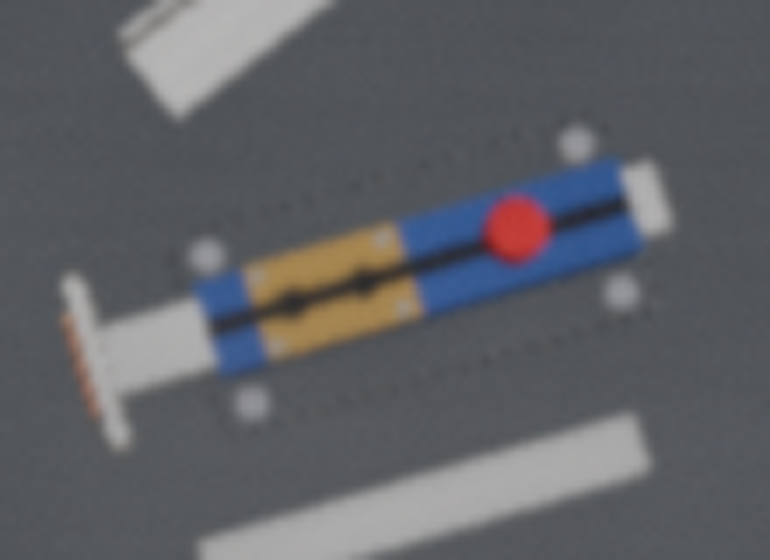

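View pics/sz.png

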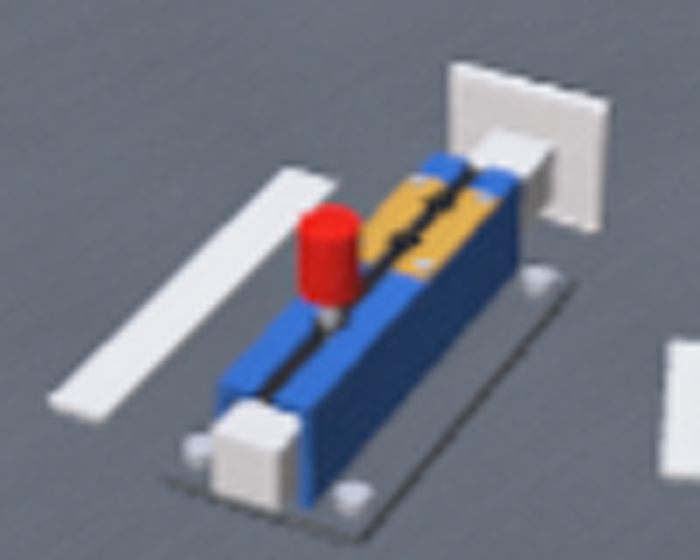

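```bash
python3 - <<'E'
from h import *
T=cam('top'); c=np.array([.5717,-.0895])
t=np.load('top0.npz')['im']
a=np.radians(106.6); e=np.array([np.cos(a),np.sin(a)]); n=np.array([-e[1],e[0]])
for u,v in ((266.9,200.7),(256.9,203.4)):
    p=onz(T,u,v,.058)[:2]-c; print(p@e*1000,p@n*1000)
# rectified view along the slide, 0.25mm/px
R,tt,f,cx,cy=T
W=np.arange(-110,170,.4)/1000; Hh=np.arange(-40,40,.4)/1000
X,Y=np.meshgrid(W,Hh)
P=np.stack([c[0]+X*e[0]+Y*n[0],c[1]+X*e[1]+Y*n[1],np.full_like(X,.057)],-1)@R.T+tt
im=cv2.remap(t,(P[...,0]/P[...,2]*f+cx).astype(np.float32),(P[...,1]/P[...,2]*f+cy).astype(np.float32),cv2.INTER_CUBIC)
save('rect.png',im)
g=cv2.cvtColor(im,cv2.COLOR_RGB2GRAY).astype(float)
for off in(-5,5):
    r=int((off+40)/.4); prof=g[r-3:r+4].mean(0)
    print(off,[(round(W[i]*1000),int(prof[i])) for i in range(250,460,5)])
E
```

```text
23.910212420235297 2.0993688977107015
54.84787864075101 1.2515506083124468
-5 [(-10, 67), (-8, 68), (-6, 69), (-4, 69), (-2, 69), (0, 71), (2, 76), (4, 85), (6, 94), (8, 98), (10, 101), (12, 101), (14, 101), (16, 100), (18, 94), (20, 85), (22, 77), (24, 71), (26, 76), (28, 86), (30, 93), (32, 99), (34, 101), (36, 103), (38, 104), (40, 103), (42, 101), (44, 100), (46, 100), (48, 98), (50, 91), (52, 81), (54, 74), (56, 73), (58, 75), (60, 83), (62, 91), (64, 97), (66, 103), (68, 104), (70, 101), (72, 92)]
5 [(-10, 73), (-8, 74), (-6, 73), (-4, 73), (-2, 74), (0, 77), (2, 86), (4, 101), (6, 114), (8, 118), (10, 116), (12, 114), (14, 115), (16, 114), (18, 112), (20, 103), (22, 91), (24, 85), (26, 85), (28, 93), (30, 105), (32, 110), (34, 111), (36, 114), (38, 116), (40, 117), (42, 115), (44, 113), (46, 115), (48, 115), (50, 109), (52, 101), (54, 90), (56, 84), (58, 86), (60, 93), (62, 102), (64, 109), (66, 112), (68, 114), (70, 114), (72, 103)]
```

View pics/rect.png

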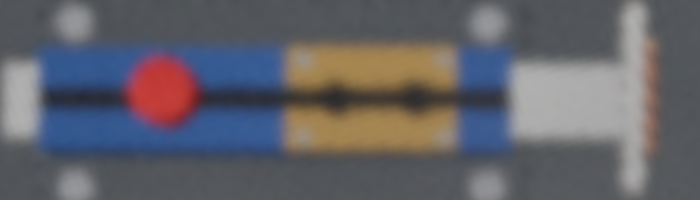

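Request:
{"name": "servo_tool", "arguments": {"increments": [{"travel": [0, 0, 0], "turn": [0, 6.73, 0], "gripper": 1}, {"travel": [0, 0, 0], "turn": [0, 6.73, 0], "gripper": 1}, {"travel": [0, 0, 0], "turn": [0, 6.73, 0], "gripper": 1}, {"travel": [0, 0, 0], "turn": [0, 6.73, 0], "gripper": 1}, {"travel": [0, 0, 0], "turn": [0, 6.73, 0], "gripper": 1}, {"travel": [0, 0, 0], "turn": [0, 6.73, 0], "gripper": 1}, {"travel": [0, 0, 0], "turn": [0, 6.73, 0], "gripper": 1}, {"travel": [0, 0, 0], "turn": [0, 6.73, 0], "gripper": 1}, {"travel": [0, 0, 0], "turn": [0, 6.73, 0], "gripper": 1}]}}

```text
t: 0.85
ee_pos: [0.1207, 0.5327, 0.2401]
tool_rot: [-1.58, 0.006, 0.24]
wrist_force: [0.3, 0.3, 1.2]
grip_width: 0.0857
```

The rectified view shows the two holes at about 24 and 56 mm from the sleeve's centre, 32 mm apart as given. That puts the next hole at roughly 64 mm of bar travel. I'll move over the knob now.

Request:
{"name": "servo_tool", "arguments": {"increments": [{"travel": [0, 0, 0], "turn": [0, -2.8, 0], "gripper": 1}, {"travel": [13, 0, -38], "turn": [0, 0, 0], "gripper": 1}, {"travel": [13, 0, -38], "turn": [0, 0, 0], "gripper": 1}, {"travel": [13, 0, -38], "turn": [0, 0, 0], "gripper": 1}, {"travel": [13, 0, -38], "turn": [0, 0, 0], "gripper": 1}, {"travel": [13, 0, -38], "turn": [0, 0, 0], "gripper": 1}, {"travel": [13, 0, -38], "turn": [0, 0, 0], "gripper": 1}, {"travel": [13, 0, -38], "turn": [0, 0, 0], "gripper": 1}, {"travel": [13, 0, -38], "turn": [0, 0, 0], "gripper": 1}, {"travel": [13, 0, -38], "turn": [0, 0, 0], "gripper": 1}]}}

```text
t: 1.68
ee_pos: [0.332, 0.2317, 0.238]
tool_rot: [-1.581, 0.011, 0.304]
wrist_force: [1.6, -0.5, -0.4]
grip_width: 0.0857
```

Request:
{"name": "servo_tool", "arguments": {"increments": [{"travel": [13, 0, -38], "turn": [0, 0, 0], "gripper": 1}, {"travel": [13, 0, -38], "turn": [0, 0, 0], "gripper": 1}, {"travel": [13, 0, -38], "turn": [0, 0, 0], "gripper": 1}, {"travel": [13, 0, -38], "turn": [0, 0, 0], "gripper": 1}, {"travel": [13, 0, -38], "turn": [0, 0, 0], "gripper": 1}, {"travel": [13, 0, -38], "turn": [0, 0, 0], "gripper": 1}, {"travel": [13, 0, -38], "turn": [0, 0, 0], "gripper": 1}, {"travel": [13, 0, -38], "turn": [0, 0, 0], "gripper": 1}]}}

```text
t: 2.35
ee_pos: [0.5245, -0.0407, 0.2386]
tool_rot: [-1.579, 0.012, 0.301]
wrist_force: [-0.3, 0.8, -0.3]
grip_width: 0.085
```

```bash
python3 - <<'E'
from h import *
s=state(); print(s['ee_pos'],s['tool_rot'])
im,d=grab_frame('wrist'); save('w1.png',im); np.savez('w1.npz',im=im,d=d,**{k:np.array(v) for k,v in get_calibration('wrist').items()})
print(get_calibration('wrist'))
E
```

```text
[ 0.52447024 -0.04073345  0.23857766] [-1.57851028  0.0119127   0.30099323]
{'vfov': 61.9494082460029, 'cx': 253.8418272334427, 'cy': 191.40810572468988, 'rvec': array([-2.82142571, -0.4219389 , -0.04873469]), 'tvec': array([-0.49107538, -0.22829765,  0.31775818])}
```

View pics/w1.png

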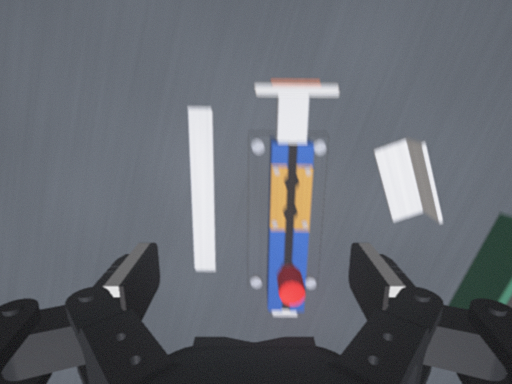

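```bash
python3 - <<'E'
from h import *
C=cam('wrist'); w=np.load('w1.npz'); im=w['im']
hsv=cv2.cvtColor(im,cv2.COLOR_RGB2HSV); H,s,v=[hsv[...,i].astype(int) for i in range(3)]
mb=((H>100)&(H<130)&(s>120)&(v>60))
mo=((H>8)&(H<25)&(s>120)); mo[:120]=0
mr=((H<8)|(H>172))&(s>170)&(v>90); mr[:250]=0
y,x=np.nonzero(mb|mo); P=np.array([onz(C,a,b,.056)[:2] for a,b in zip(x,y)]).astype(np.float32)
r=cv2.minAreaRect(P); print('sleeve',r)
bp=cv2.boxPoints(r); print(bp)
y,x=np.nonzero(mr); print('red px',x.min(),x.max(),y.min(),y.max()); 
P=np.array([dep(C,a,b,w['d'][b,a]) for a,b in zip(x,y)]); top=P[P[:,2]>.099]; print('top',top.mean(0),len(top),P[:,2].max()); print(cv2.minEnclosingCircle(top[:,:2].astype(np.float32)))
c=np.array([.5717,-.0895]);a=np.radians(106.6); e=np.array([np.cos(a),np.sin(a)]); n=np.array([-e[1],e[0]])
R,tt,f,cx,cy=C
W=np.arange(-110,170,.4)/1000; Hh=np.arange(-40,40,.4)/1000
X,Y=np.meshgrid(W,Hh)
P=np.stack([c[0]+X*e[0]+Y*n[0],c[1]+X*e[1]+Y*n[1],np.full_like(X,.057)],-1)@R.T+tt
q=cv2.remap(im,(P[...,0]/P[...,2]*f+cx).astype(np.float32),(P[...,1]/P[...,2]*f+cy).astype(np.float32),cv2.INTER_CUBIC)
save('rectw.png',q)
g=cv2.cvtColor(q,cv2.COLOR_RGB2GRAY).astype(float)
for off in(-6,6):
    rr=int((off+40)/.4); prof=g[rr-3:rr+4].mean(0)
    print(off,[(round(W[i]*1000),int(prof[i])) for i in range(300,460,4)])
E
```

```text
sleeve ((0.5820861458778381, -0.09952859580516815), (0.041457146406173706, 0.1920911967754364), 16.280044555664062)
[[ 0.5352641  -0.01314503]
 [ 0.5891134  -0.19753394]
 [ 0.6289082  -0.18591216]
 [ 0.5750589  -0.00152326]]
red px 280 303 282 298
top [ 0.59306034 -0.13144514  0.10642817] 173 0.36538146909723596
((0.5556073188781738, -0.05996449291706085), 0.0935930535197258)
-6 [(10, 70), (12, 70), (13, 71), (15, 69), (16, 72), (18, 70), (20, 71), (21, 71), (23, 72), (24, 70), (26, 71), (28, 71), (29, 71), (31, 71), (32, 72), (34, 70), (36, 69), (37, 68), (39, 69), (40, 70), (42, 68), (44, 70), (45, 68), (47, 71), (48, 72), (50, 71), (52, 72), (53, 72), (55, 71), (56, 70), (58, 70), (60, 69), (61, 72), (63, 71), (64, 72), (66, 71), (68, 72), (69, 72), (71, 72), (72, 73)]
6 [(10, 181), (12, 181), (13, 180), (15, 181), (16, 180), (18, 180), (20, 181), (21, 180), (23, 180), (24, 181), (26, 180), (28, 181), (29, 180), (31, 182), (32, 180), (34, 182), (36, 181), (37, 181), (39, 182), (40, 180), (42, 182), (44, 181), (45, 182), (47, 182), (48, 188), (50, 193), (52, 198), (53, 193), (55, 190), (56, 181), (58, 168), (60, 153), (61, 144), (63, 120), (64, 120), (66, 119), (68, 119), (69, 119), (71, 118), (72, 121)]
```

View pics/rectw.png

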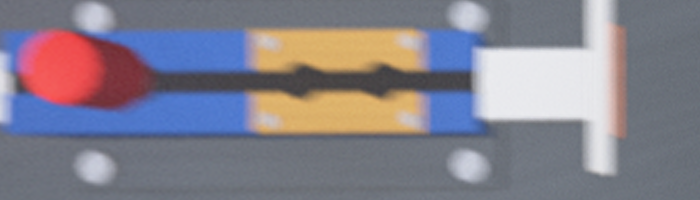

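```bash
cat > wm.py <<'E'
from h import *
import sys
s=state(); print(s['ee_pos'],s['tool_rot'],np.abs(s['qd']).max())
C=cam('wrist'); im,d=grab_frame('wrist'); save(sys.argv[1],im)
hsv=cv2.cvtColor(im,cv2.COLOR_RGB2HSV); H,s,v=[hsv[...,i].astype(int) for i in range(3)]
mb=((H>100)&(H<130)&(s>120)&(v>60)); mo=((H>8)&(H<25)&(s>120)); mo[:120]=0
y,x=np.nonzero(mb|mo); P=np.array([onz(C,a,b,.056)[:2] for a,b in zip(x,y)]).astype(np.float32)
r=cv2.minAreaRect(P); print('sleeve',r)
c=np.array(r[0]);a=np.radians(90+r[2]); e=np.array([np.cos(a),np.sin(a)]); n=np.array([-e[1],e[0]])
R,tt,f,cx,cy=C
W=np.arange(-110,170,.4)/1000; Hh=np.arange(-40,40,.4)/1000
X,Y=np.meshgrid(W,Hh)
P=np.stack([c[0]+X*e[0]+Y*n[0],c[1]+X*e[1]+Y*n[1],np.full_like(X,.057)],-1)@R.T+tt
q=cv2.remap(im,(P[...,0]/P[...,2]*f+cx).astype(np.float32),(P[...,1]/P[...,2]*f+cy).astype(np.float32),cv2.INTER_CUBIC)
save('r'+sys.argv[1],q)
g=cv2.cvtColor(q,cv2.COLOR_RGB2GRAY).astype(float)
for off in(-6,6):
    rr=int((off+40)/.4); prof=g[rr-3:rr+4].mean(0)
    print(off,[(round(W[i]*1000,1),int(prof[i])) for i in range(300,440,4)])
mr=((H<8)|(H>172))&(s>170)&(v>90); mr[:250]=0
z=np.zeros_like(mr)
y,x=np.nonzero(mr); P=np.array([dep(C,a_,b,d[b,a_]) for a_,b in zip(x,y)]); P=P[(P[:,2]>.101)&(P[:,2]<.11)]
print('knob top',len(P),P.mean(0),(P.min(0)+P.max(0))/2,P.max(0)-P.min(0))
E
python3 wm.py w2.png
```

```text
[ 0.52935769 -0.04693925  0.23848635] [-1.58500542  0.00924673  0.29546386] 0.1262130207834903
sleeve ((0.5749496221542358, -0.08961234986782074), (0.04107758775353432, 0.19050654768943787), 16.5846004486084)
-6 [(np.float64(10.0), 170), (np.float64(11.6), 172), (np.float64(13.2), 169), (np.float64(14.8), 170), (np.float64(16.4), 171), (np.float64(18.0), 152), (np.float64(19.6), 112), (np.float64(21.2), 84), (np.float64(22.8), 74), (np.float64(24.4), 76), (np.float64(26.0), 83), (np.float64(27.6), 108), (np.float64(29.2), 151), (np.float64(30.8), 175), (np.float64(32.4), 172), (np.float64(34.0), 170), (np.float64(35.6), 171), (np.float64(37.2), 170), (np.float64(38.8), 171), (np.float64(40.4), 168), (np.float64(42.0), 169), (np.float64(43.6), 169), (np.float64(45.2), 169), (np.float64(46.8), 169), (np.float64(48.4), 172), (np.float64(50.0), 159), (np.float64(51.6), 110), (np.float64(53.2), 84), (np.float64(54.8), 73), (np.float64(56.4), 74), (np.float64(58.0), 82), (np.float64(59.6), 109), (np.float64(61.2), 153), (np.float64(62.8), 172), (np.float64(64.4), 172)]
6 [(np.float64(10.0)
[... 277 characters left out ...]
7), (np.float64(29.2), 170), (np.float64(30.8), 185), (np.float64(32.4), 183), (np.float64(34.0), 182), (np.float64(35.6), 183), (np.float64(37.2), 183), (np.float64(38.8), 182), (np.float64(40.4), 183), (np.float64(42.0), 182), (np.float64(43.6), 182), (np.float64(45.2), 181), (np.float64(46.8), 182), (np.float64(48.4), 183), (np.float64(50.0), 176), (np.float64(51.6), 143), (np.float64(53.2), 110), (np.float64(54.8), 99), (np.float64(56.4), 98), (np.float64(58.0), 108), (np.float64(59.6), 136), (np.float64(61.2), 170), (np.float64(62.8), 185), (np.float64(64.4), 185)]
knob top 165 [ 0.58790848 -0.12366149  0.10409496] [ 0.58663585 -0.12851726  0.10363709] [0.0233156  0.02301223 0.00407398]
```

View pics/rw2.png

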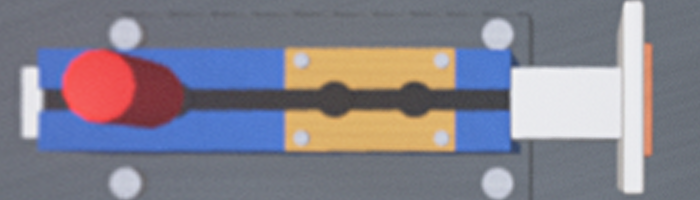

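The rectified wrist view is sharp. The holes are at 24.0 and 56.0 mm from the sleeve centre, so the next hole is at about 64 mm of bar travel. The knob is at about (0.585, -0.128), and the top view agrees to within 2–3 mm.

Request:
{"name": "servo_tool", "arguments": {"increments": [{"travel": [10, 0, -31], "turn": [0, 0, 0], "gripper": 1}, {"travel": [10, 0, -31], "turn": [0, 0, 0], "gripper": 1}, {"travel": [10, 10, -31], "turn": [0.5, 0, 0], "gripper": 1}, {"travel": [0, 30, 0], "turn": [0, 0, 0], "gripper": 1}, {"travel": [0, 30, 0], "turn": [0, 0, 0], "gripper": 0.5}, {"travel": [0, 0, 0], "turn": [0, 0, 0], "gripper": 0.5}]}}

```text
t: 2.95
ee_pos: [0.5835, -0.128, 0.1652]
tool_rot: [-1.57, 0.011, 0.293]
wrist_force: [-1.2, 1.7, -0.1]
grip_width: 0.0646
```

Request:
{"name": "servo_tool", "arguments": {"increments": [{"travel": [0.5, 25, 0], "turn": [0, 0, 0], "gripper": 0.3}, {"travel": [0.5, 25, 0], "turn": [0, 0, 0], "gripper": 0.2}, {"travel": [0.5, 20, 0], "turn": [0, 0, 0], "gripper": 0.2}, {"travel": [0, 3, 0], "turn": [0, 0, 0], "gripper": 0.2}, {"travel": [0, 0, 0], "turn": [0, 0, 0], "gripper": 0.2}]}}

```text
t: 3.37
ee_pos: [0.583, -0.1245, 0.0931]
tool_rot: [-1.568, 0.013, 0.295]
wrist_force: [-0.9, 0.8, 0.3]
grip_width: 0.0511
```

```bash
python3 wm.py w3.png 2>&1 | grep -v '^-\?6 '; python3 -c "
from h import *
s=state();print(s['ee_pos'],s['wrist_force'],s['grip_width'])"
```

```text
[ 0.5829759  -0.1244995   0.09307469] [-1.56786001  0.0128673   0.29529036] 0.01674186310439126
sleeve ((0.5777757167816162, -0.09769109636545181), (0.040783967822790146, 0.1739327758550644), 16.63755989074707)
knob top 1544 [ 0.58692708 -0.12550429  0.10410009] [ 0.58699759 -0.12892297  0.10381541] [0.02411848 0.02446983 0.00547039]
[ 0.5830319  -0.12445421  0.09348002] [-1.11052833 -0.78803699  0.95547245] 0.050993569725325774
```

View pics/w3.png

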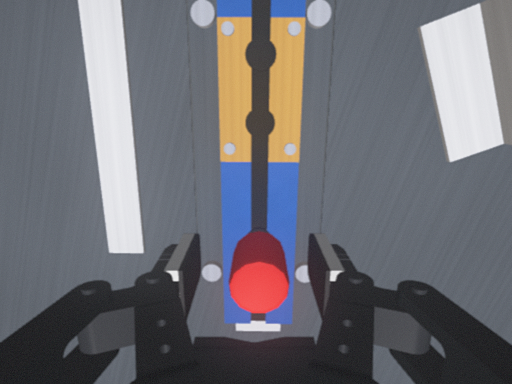

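Request:
{"name": "servo_tool", "arguments": {"increments": [{"travel": [1.5, 3, -4], "turn": [0, 0, 0], "gripper": 0.2}, {"travel": [0, 3, 0], "turn": [0, 0, 0], "gripper": 0}, {"travel": [0, 0, 0], "turn": [0, 0, 0], "gripper": -0.2}]}}

```text
t: 3.67
ee_pos: [0.5882, -0.1281, 0.0918]
tool_rot: [-1.571, 0.008, 0.297]
wrist_force: [-0.7, 0.7, 0.3]
grip_width: 0.0339
```

Request:
{"name": "servo_tool", "arguments": {"increments": [{"travel": [0, 0, 0], "turn": [0, 0, 0], "gripper": -0.3}, {"travel": [0, 0, 0], "turn": [0, 0, 0], "gripper": -0.3}]}}

```text
t: 3.83
ee_pos: [0.5886, -0.1286, 0.0932]
tool_rot: [-1.573, 0.007, 0.296]
wrist_force: [-2.0, -0.4, -0.3]
grip_width: 0.03
```

```bash
python3 wm.py w4.png 2>&1 | grep knob; python3 -c "
from h import *
s=state();print(s['ee_pos'],s['wrist_force'],s['grip_width'])"
```

```text
knob top 1942 [ 0.58638159 -0.1265446   0.1041515 ] [ 0.58693874 -0.12879587  0.10359169] [0.02452224 0.0240682  0.00486329]
[ 0.58859745 -0.12860715  0.09326675] [-1.15190593 -0.81417596  0.69419361] 0.029774227911045958
```

View pics/w4.png

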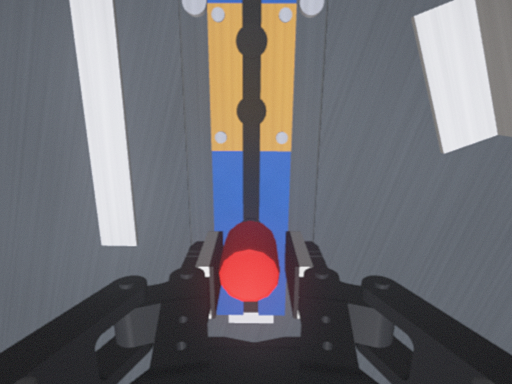

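Request:
{"name": "servo_tool", "arguments": {"increments": [{"travel": [-1.5, 3, 0], "turn": [0, 0, 0], "gripper": -0.3}, {"travel": [0, 3, 0], "turn": [0, 0, 0], "gripper": -0.3}, {"travel": [0, 2, 0], "turn": [0, 0, 0], "gripper": -0.3}]}}

```text
t: 4.13
ee_pos: [0.588, -0.1294, 0.086]
tool_rot: [-1.574, 0.005, 0.296]
wrist_force: [-0.3, -0.2, -0.2]
grip_width: 0.03
```

Request:
{"name": "servo_tool", "arguments": {"increments": [{"travel": [0, 0, 0], "turn": [0, 0, 0], "gripper": -0.3}]}}

```text
t: 4.22
ee_pos: [0.5878, -0.1294, 0.0855]
tool_rot: [-1.574, 0.005, 0.296]
wrist_force: [-0.3, -0.3, 0.3]
grip_width: 0.0299
```

Request:
{"name": "servo_tool", "arguments": {"increments": [{"travel": [-0.5, 0, 0], "turn": [0, 0, 0], "gripper": -0.36}, {"travel": [0, 0, 0], "turn": [0, 0, 0], "gripper": -0.42}, {"travel": [0, 0, 0], "turn": [0, 0, 0], "gripper": -0.5}]}}

```text
t: 4.47
ee_pos: [0.5869, -0.1296, 0.0855]
tool_rot: [-1.574, 0.006, 0.296]
wrist_force: [0.2, -0.3, 0.9]
grip_width: 0.0245
```

Request:
{"name": "servo_tool", "arguments": {"increments": [{"travel": [0, 0, 0], "turn": [0, 0, 0], "gripper": -0.6}, {"travel": [0, 0, 0], "turn": [0, 0, 0], "gripper": -0.6}]}}

```text
t: 4.63
ee_pos: [0.5869, -0.1296, 0.0855]
tool_rot: [-1.574, 0.006, 0.296]
wrist_force: [-1.2, 0.1, 1.0]
grip_width: 0.0248
```

Request:
{"name": "servo_tool", "arguments": {"increments": [{"travel": [0, 2.5, 0], "turn": [0, 0, 0], "gripper": -0.6}, {"travel": [0, 2.5, 0], "turn": [0, 0, 0], "gripper": -0.6}, {"travel": [0, 1, 0], "turn": [0, 0, 0], "gripper": -0.6}]}}

```text
t: 4.88
ee_pos: [0.5869, -0.1296, 0.0802]
tool_rot: [-1.574, 0.005, 0.296]
wrist_force: [-2.5, -0.1, 6.0]
grip_width: 0.0243
```

Request:
{"name": "servo_tool", "arguments": {"increments": [{"travel": [0, 1.5, 0], "turn": [0, 0, 0], "gripper": -0.6}, {"travel": [0, 0.5, 0], "turn": [0, 0, 0], "gripper": -0.6}]}}

```text
t: 5.05
ee_pos: [0.5869, -0.1296, 0.0785]
tool_rot: [-1.574, 0.005, 0.296]
wrist_force: [-2.7, 0.2, 5.3]
grip_width: 0.0243
```

Request:
{"name": "servo_tool", "arguments": {"increments": [{"travel": [0, 0.3, 1.5], "turn": [0, 0, 0], "gripper": -0.6}, {"travel": [0, 0, 1], "turn": [0, 0, 0], "gripper": -0.6}]}}

```text
t: 5.22
ee_pos: [0.5868, -0.129, 0.0791]
tool_rot: [-1.578, 0.005, 0.295]
wrist_force: [-2.7, -1.2, 6.1]
grip_width: 0.0248
```

```bash
python3 wm.py w5.png 2>&1 | grep knob; python3 -c "
from h import *
s=state();print(s['ee_pos'],s['wrist_force'],s['grip_width'])"
```

```text
print('knob top',len(P),P.mean(0),(P.min(0)+P.max(0))/2,P.max(0)-P.min(0))
    print('knob top',len(P),P.mean(0),(P.min(0)+P.max(0))/2,P.max(0)-P.min(0))
[ 0.58675436 -0.12902348  0.07921284] [-2.88586305 -2.38002801  5.23605043] 0.0242978626622153
```

View pics/w5.png

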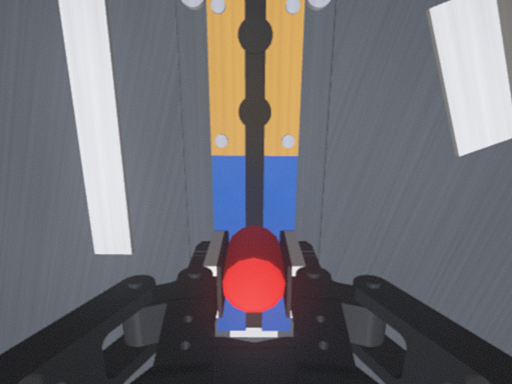

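Request:
{"name": "servo_tool", "arguments": {"increments": [{"travel": [0, 0.8, 3], "turn": [0, 0, 0], "gripper": -0.6}, {"travel": [0, 0.3, 3], "turn": [0, 0, 0], "gripper": -0.6}]}}

```text
t: 5.43
ee_pos: [0.5858, -0.1259, 0.0792]
tool_rot: [-1.584, 0.005, 0.294]
wrist_force: [-2.6, -2.5, 5.2]
grip_width: 0.0247
```

Request:
{"name": "servo_tool", "arguments": {"increments": [{"travel": [0, 0.8, 4], "turn": [0.3, 0, 0], "gripper": -0.6}, {"travel": [0, 0.5, 5], "turn": [0.3, 0, 0], "gripper": -0.6}, {"travel": [0, 0.3, 5], "turn": [0.2, 0, 0], "gripper": -0.6}, {"travel": [0, 0.3, 5], "turn": [0, 0, 0], "gripper": -0.6}]}}

```text
t: 5.77
ee_pos: [0.5819, -0.1127, 0.0795]
tool_rot: [-1.581, 0.005, 0.291]
wrist_force: [-2.9, -2.1, 6.0]
grip_width: 0.0245
```

Request:
{"name": "servo_tool", "arguments": {"increments": [{"travel": [0, 1.5, 5], "turn": [0.4, 0, 0], "gripper": -0.6}, {"travel": [0, 1, 5], "turn": [0.3, 0, 0], "gripper": -0.6}, {"travel": [0, 0.7, 5], "turn": [0.2, 0, 0], "gripper": -0.6}, {"travel": [0, 0.7, 5], "turn": [0.2, 0, 0], "gripper": -0.6}]}}

```text
t: 6.1
ee_pos: [0.5775, -0.0981, 0.078]
tool_rot: [-1.574, 0.006, 0.29]
wrist_force: [-2.7, -3.4, 6.0]
grip_width: 0.0244
```

Request:
{"name": "servo_tool", "arguments": {"increments": [{"travel": [0, 0.5, 5], "turn": [0.2, 0, 0], "gripper": -0.6}, {"travel": [0, 0.5, 5], "turn": [0.2, 0, 0], "gripper": -0.6}, {"travel": [0, 0.5, 5], "turn": [0.2, 0, 0], "gripper": -0.6}, {"travel": [0, 0.5, 4], "turn": [0.2, 0, 0], "gripper": -0.6}]}}

```text
t: 6.43
ee_pos: [0.5734, -0.0843, 0.0784]
tool_rot: [-1.572, 0.006, 0.289]
wrist_force: [-3.0, -3.8, 6.2]
grip_width: 0.0244
```

```bash
python3 -c "
from h import *
s=state();print(s['ee_pos'],s['wrist_force'])
C=cam('wrist');im,d=grab_frame('wrist');save('w6.png',im);np.savez('w6.npz',d=d,im=im)
e=np.array([-.2857,.9583]);p=s['ee_pos'][:2]-np.array([.5869,-.1296]);print('travel',p@e)
"
```

```text
[ 0.57342205 -0.08426701  0.07836345] [-2.95598076 -3.77353974  6.18287723]
travel 0.04729325904560661
```

View pics/w6.png

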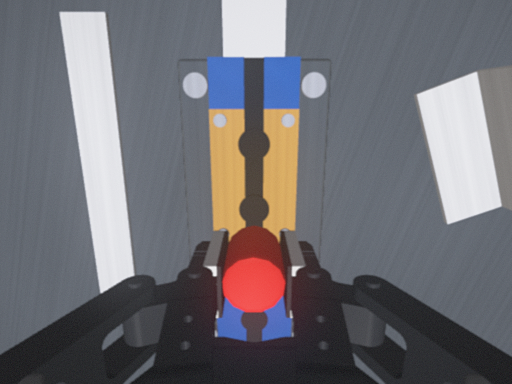

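```bash
python3 -c "
from h import *
C=cam('wrist');e=np.array([-.2857,.9583]);im=np.load('w6.npz')['im']
g=cv2.cvtColor(im,cv2.COLOR_RGB2GRAY)
s=state()['ee_pos'][:2]
for uv in((254,144),(254,208.5),(254,320)):
    for z in (.056,.058): print(uv,z,(onz(C,*uv,z)[:2]-s)@e*1000)
save('w6z.png',cv2.resize(im[190:345,190:320],None,fx=4.5,fy=3.8,interpolation=cv2.INTER_CUBIC))
"
```

```text
(254, 144) 0.056 49.98792156839655
(254, 144) 0.058 50.248105178326114
(254, 208.5) 0.056 18.098179817015865
(254, 208.5) 0.058 18.782988798789177
(254, 320) 0.056 -46.74544658012963
(254, 320) 0.058 -45.19721734286326
```

View pics/w6z.png

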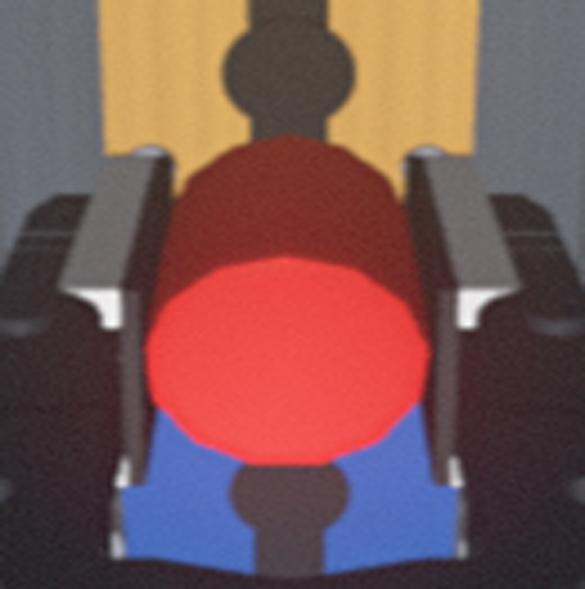

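Request:
{"name": "servo_tool", "arguments": {"increments": [{"travel": [0, 0.4, 5], "turn": [0.1, 0, 0], "gripper": -0.6}, {"travel": [0, 0.4, 4], "turn": [0.1, 0, 0], "gripper": -0.6}, {"travel": [0, 0.4, 3], "turn": [0.1, 0, 0], "gripper": -0.6}]}}

```text
t: 6.73
ee_pos: [0.5709, -0.0757, 0.0788]
tool_rot: [-1.575, 0.006, 0.289]
wrist_force: [-1.7, -3.7, 6.2]
grip_width: 0.0243
```

Request:
{"name": "servo_tool", "arguments": {"increments": [{"travel": [0, 0.3, 4], "turn": [0, 0, 0], "gripper": -0.6}, {"travel": [0, -0.5, 2], "turn": [0, 0, 0], "gripper": -0.6}, {"travel": [0, -0.5, 0], "turn": [0, 0, 0], "gripper": -0.6}]}}

```text
t: 6.98
ee_pos: [0.5696, -0.0718, 0.0806]
tool_rot: [-1.58, 0.007, 0.289]
wrist_force: [-0.9, 0.3, -2.3]
grip_width: 0.0244
```

Request:
{"name": "servo_tool", "arguments": {"increments": [{"travel": [0, 0, 2], "turn": [0, 0, 0], "gripper": -0.6}]}}

```text
t: 7.07
ee_pos: [0.5694, -0.071, 0.0806]
tool_rot: [-1.583, 0.007, 0.289]
wrist_force: [-0.3, -5.7, 0.4]
grip_width: 0.0247
```

Request:
{"name": "servo_tool", "arguments": {"increments": [{"travel": [0, 0, 2], "turn": [0, 0, 0], "gripper": -0.6}]}}

```text
t: 7.15
ee_pos: [0.5691, -0.0699, 0.0806]
tool_rot: [-1.585, 0.007, 0.288]
wrist_force: [-1.6, -4.6, 2.4]
grip_width: 0.0246
```

Request:
{"name": "servo_tool", "arguments": {"increments": [{"travel": [0, -0.7, 1.5], "turn": [0, 0, 0], "gripper": -0.6}]}}

```text
t: 7.23
ee_pos: [0.5689, -0.0693, 0.081]
tool_rot: [-1.587, 0.007, 0.288]
wrist_force: [0.8, -6.2, -2.7]
grip_width: 0.0249
```

Request:
{"name": "servo_tool", "arguments": {"increments": [{"travel": [0, -0.7, 1], "turn": [0, 0, 0], "gripper": -0.6}]}}

```text
t: 7.32
ee_pos: [0.5686, -0.0684, 0.0818]
tool_rot: [-1.587, 0.007, 0.288]
wrist_force: [-1.7, -2.0, 5.3]
grip_width: 0.0246
```

The tool height is rising and the upward spring force is back at about 63.9 mm of travel, so the pin is entering the hole. I'll stop the slide and let it rise.

Request:
{"name": "servo_tool", "arguments": {"increments": [{"travel": [0, -1, 0], "turn": [0, 0, 0], "gripper": -0.6}, {"travel": [0, -1, 0], "turn": [0, 0, 0], "gripper": -0.6}]}}

```text
t: 7.48
ee_pos: [0.5685, -0.0679, 0.0843]
tool_rot: [-1.587, 0.007, 0.288]
wrist_force: [-1.5, -2.9, 3.7]
grip_width: 0.0243
```

Request:
{"name": "servo_tool", "arguments": {"increments": [{"travel": [0, -0.4, 0], "turn": [0, 0, 0], "gripper": -0.6}, {"travel": [0, 0, 0], "turn": [0, 0, 0], "gripper": -0.35}, {"travel": [0, 0, 0], "turn": [0, 0, 0], "gripper": -0.3}, {"travel": [0, 0, 0], "turn": [0, 0, 0], "gripper": -0.2}, {"travel": [0, 0, 0], "turn": [0, 0, 0], "gripper": 0.1}, {"travel": [0, 0, 0], "turn": [0, 0, 0], "gripper": 0.2}]}}

```text
t: 7.98
ee_pos: [0.5686, -0.0653, 0.0837]
tool_rot: [-1.582, 0.005, 0.289]
wrist_force: [-0.6, 0.5, -0.3]
grip_width: 0.0507
```

```bash
python3 wm.py w7.png 2>&1 | grep knob; python3 -c "
from h import *
s=state();print(s['ee_pos'],s['wrist_force'],s['grip_width'])"
```

```text
knob top 2281 [ 0.56800513 -0.06446191  0.10403188] [ 0.56859431 -0.06668979  0.10350356] [0.02453177 0.02513684 0.00496932]
[ 0.56853957 -0.06528132  0.08370642] [ 0.42885977 -0.4464297   0.19541678] 0.05133339778699805
```

View pics/w7.png

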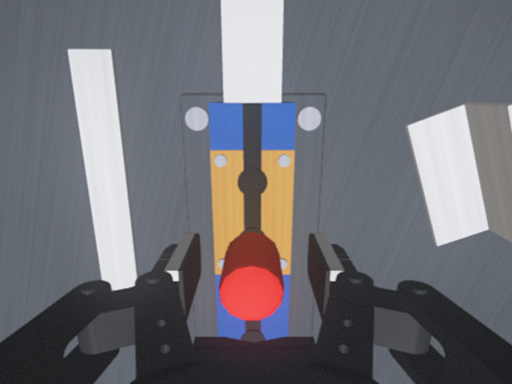

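Knob top depth is 0.1040 m, the same as when it was fully up at the start. The knob has moved about 64.7 mm. I'll retreat straight up.

Request:
{"name": "servo_tool", "arguments": {"increments": [{"travel": [0, -10, 0], "turn": [0, 0, 0], "gripper": 0.3}, {"travel": [0, -25, 0], "turn": [0, 0, 0], "gripper": 0.3}, {"travel": [0, -35, 0], "turn": [0, 0, 0], "gripper": 0.3}, {"travel": [0, -35, 0], "turn": [0, 0, 0], "gripper": 0.3}, {"travel": [0, 0, 0], "turn": [0, 0, 0], "gripper": 0.3}, {"travel": [0, 0, 0], "turn": [0, 0, 0], "gripper": 0.3}]}}

```text
t: 8.53
ee_pos: [0.5671, -0.0631, 0.194]
tool_rot: [-1.578, 0.009, 0.289]
wrist_force: [-0.4, 0.3, -0.5]
grip_width: 0.0552
```

```bash
python3 wm.py w8.png 2>&1 | grep -v "^-\?6 "; python3 - <<'E'
from h import *
s=state();print(s['ee_pos'],s['wrist_force'],s['t'])
im,d=grab_frame('scene');save('s8.png',cv2.resize(im[150:260,170:320],None,fx=5,fy=5,interpolation=cv2.INTER_CUBIC))
E
```

```text
[ 0.56713522 -0.06310854  0.1940001 ] [-1.57825132  0.00900398  0.28896504] 0.0704275690757061
sleeve ((0.5757867097854614, -0.09042241424322128), (0.0407637394964695, 0.18928858637809753), 16.67081069946289)
Traceback (most recent call last):
  File "wm.py", line 22, in <module>
    y,x=np.nonzero(mr); P=np.array([dep(C,a_,b,d[b,a_]) for a_,b in zip(x,y)]); P=P[(P[:,2]>.101)&(P[:,2]<.11)]
                                                                                     ~^^^^^
IndexError: too many indices for array: array is 1-dimensional, but 2 were indexed
[ 0.56793349 -0.06328061  0.1945459 ] [0.72487963 0.39199146 1.09568265] 8.5833
```

View pics/w8.png

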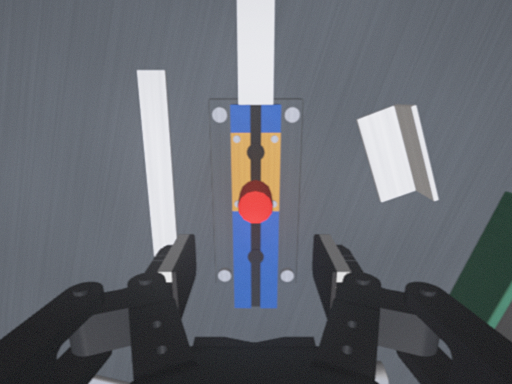

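View pics/s8.png

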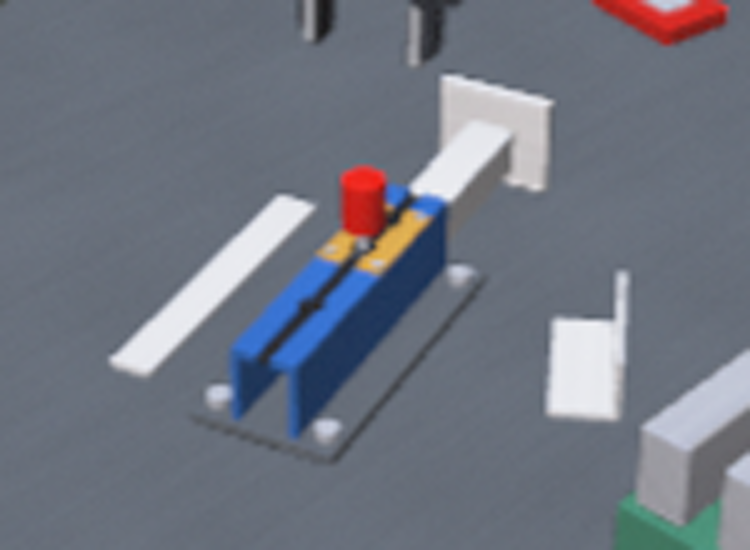

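The wrist and scene views show the knob up at the next hole, with the gripper well clear and the rule and offcut where they were. The bar is at rest, so I'm handing in.

```bash
python3 -c "
from rig import *
print(sign_off())"
```

```text
the job is handed in; nothing more can be done
None
```

The end stop is one hole further out, with the button popped up in the next hole. The job was handed in at about 8.6 s; the hand-in gives no verdict.

**What I did:** I gripped the red button across the bar and pressed it about 7 mm down. I slid the bar out to about 60 mm and let the pin ride lightly under the wall. Then I crept out in 1–2 mm steps until the tool rose by itself at about 64 mm. I let the button up, released it and backed off straight up.

**Last checks:**
- **Button:** its top measured 0.1040 m above the table, the same as when it was fully up at the start.
- **Travel:** the knob moved about 64.7 mm by camera, against the 64 mm I had estimated for the hole. That is inside the 38–70 mm window.
- **Forces:** wrist force readings stayed around 7 N or less during the slide. The force on the pin itself was not measured.
- **Surroundings:** the rule and offcut look unmoved in the last pictures. I did not measure them, nor the wrench or the magnet, but the arm made no contact near any of them. The gripper ended about 90 mm above the knob.

**What disagreed or failed:**
- The first wrist picture was taken while the arm was still settling and put the sleeve about 14 mm off; a repeat fixed that.
- In the last wrist picture my knob-height script failed, because its image window missed the knob. The height above is from the picture just after release.

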